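# Find the blind bore of a guide-rod end cap on the gauge pin and hold it bore-up

## Task

The blue end cap has a blind bore in only one of its two square faces: pick it up and try those faces on the brass gauge pin until the pin slips well into the bore, more than 15 mm deep. Then turn the cap so that the bore faces straight up, and finish holding it like that in the gripper, still, over the middle of the yellow drip tray with the cap 10 to 20 cm above the bench and touching nothing but the gripper, ready for grease. Do not disturb the collar, tools, jar or bottle lying around.

Things in the scene. Friction and masses are not known exactly. Their poses are not given: they have to be found in the camera images.
- cap: loose blue block with a white band, 56 x 56 mm square, 40 mm thick, 0.17 kg. Origin: its centre; x runs through the thickness, y and z along the 56 mm sides. One of the square faces, at +x or -x (not told: find it by touch or sight), has a central round blind bore 27 mm wide, 24 mm deep. It starts standing on a narrow side on the bench, bore sideways in any direction. Grasp across 56 mm
- gauge: fixed gauge stand: base plate 100 x 70 mm, 12 mm thick; yellow post 36 mm wide, top 90 mm above the bench; a level brass pin, 12 mm thick, sticks 45 mm out of the post along the stand's -x, roughly towards the robot, 70 mm above the bench. Origin on the bench, 25 mm behind the pin tip (along +x)
- pin_tip (a point): the free tip of the brass pin, on the pin's axis, 70 mm above the bench; the pin runs from here along this frame's +x to the post 45 mm away
- tray: fixed yellow drip tray, open, 170 mm (x) by 150 mm (y) and 15 mm tall, walls 4 mm and floor about 4 mm thick; empty, and the cap may be stood in it while it is turned. Origin under its centre, at bench height
- collar: loose plain aluminium ring, 60 mm outside, 38 mm bore, 16 mm tall; origin under its centre. Not to be moved
- spanner: loose steel spanner lying flat, its length along its x. Not to be moved
- driver: loose screwdriver lying flat, its length along its x. Not to be moved
- brush: loose cleaning brush lying flat, its length along its x. Not to be moved
- jar: loose white jar with a red lid, 64 mm across, 75 mm tall; origin under its centre. Not to be moved
- oil: loose white bottle with a green cap, 60 mm across, 150 mm tall; origin under its centre. Not to be moved
Not all that is in view belongs to the job. There is more than one size of the cap; the job needs the middle-sized.

How it is judged (in metres and radians):
On the way:
1. the gauge pin is more than 15 mm deep in the cap's bore (x of cap in the frame of pin_tip between -0.005 and 0.02 m and y of cap in the frame of pin_tip between -0.013 and 0.013 m and z of cap in the frame of pin_tip between -0.013 and 0.013 m), for 0.1 s.
At the end, for the whole second after the job is handed in: the cap is held still in the fingers (more than 2 N), bore face up within 0.2 rad, its centre 0.075 to 0.235 m above the bench and within 50 mm of the tray's centre seen from above, touching neither tray, gauge nor any other thing (angle between cap's own x axis and vertical below 0.2 rad and height (world z) of cap between 0.075 and 0.235 m and horizontal distance between cap and tray below 0.05 m and contact force between cap and the fingers above 2 N and contact force between cap and tray below 0.1 N and contact force between cap and gauge below 0.1 N and linear speed of cap below 0.03 m/s and contact force between cap and collar below 0.1 N and contact force between cap and spanner below 0.1 N and contact force between cap and driver below 0.1 N and contact force between cap and brush below 0.1 N and contact force between cap and jar below 0.1 N and contact force between cap and oil below 0.1 N); the arm keeps its last pose, push and grip.
It fails at once if the collar, spanner, screwdriver, brush, jar or bottle is moved more than 30 mm (distance of any of collar, spanner, driver, brush, jar, oil from where it was at the start of the episode above 0.03 m).
It also fails if it takes over 72 s, if anything falls off the work surface, if the arm or the gripper's body presses on something with over 40 N, if the wrist force passes 120 N, or if a joint passes its speed limit or range.

## Robot

A 6-joint arm with a two-finger parallel gripper is mounted at the origin on the work surface. World frame = base frame: x ahead of the robot, y to its left, z up, the work surface at z = 0. Lengths are in mm, angles in rad, forces in N, time in s.
With the tool pointing down it reaches from about 350 to 925 mm from the base axis. Payload 6.4 kg.
Tool frame: the origin (TCP) lies at the very end of the fingers, on their centre line; the grasp point (between the pads) lies behind it (pinch_z is the z of the grasp point in the tool frame, in mm); z points along the fingers, y is the direction in which the jaws open and shut (so a half turn about z gives the same grasp; the last joint's range is limited). The gripper opens to 94 mm and grips with 3 to 60 N. Pads are 16 mm wide; open, the fingers measure 119 mm over their backs; the gripper's body (75 mm by 177 mm) begins 78 mm behind the grasp point.
Start: joints at [0.993, 0.245, 1.558, -0, 1.339, -0.174], TCP at [255.393, 597.736, 205.455] pointing down, gripper open.
Joint ranges: [-3.13, 3.13], [-1.02, 2.26], [0.13, 2.54], [-0.95, 4.09], [0.21, 2.88], [-2.74, 2.74]. Speed limits (rad/s): [2.57, 2.57, 3.14, 3.14, 3.14, 3.14].

## Interface

Orientations are given as a 3x3 rotation matrix whose columns are the frame's x, y, z axes.
In Python, from workcell import * gives the robot as it stands.
- The arm moves only by the tool play_rows, never from a script. Its argument "rows" is a list that holds one entry, the list of rows, each a list of 7 numbers: the closure, from 0 (fully open) to 1 (shut), then the shift along the tool's x, y, z in m, then the turn, a rotation vector about the tool's x, y, z in rad. In form: [[[jaw, x, y, z, rx, ry, rz], ...]]. A call has 1 to 10 rows; each row shifts and turns the pose as measured when the row begins, along the tool's axes as they then stand; what a row does not reach is not made up. A row lasts 1/10 s, in which the tool goes at most 50 mm and 8.59 degrees, less where a joint would pass 70% of its speed; a pose out of reach is approached as far as the arm can. A call is refused whole if a number of a shift passes 0.05 or a number of a turn 0.15, either way. A call with a gripper value outside its range is refused whole. The fingers move at their own pace and stop on an object; "squeeze" is the grip in N (left out, the last holds). Time passes only in rows, so rows that do not move let the fingers close. It gives the time, the measured TCP pose, the force and the opening at its end, in the units of the state.
- state(): the state, without advancing time (a new reading comes with each control period).
- snapshot(name): name is "scene" or "top" or "wrist"; returns the picture (384x512x3 uint8, red, green, blue); there is no depth.
- camera_model(name): a dict with "K" (3x3 intrinsics, pixels), "origin" and "attitude" of the camera in the world. Camera axes: x right, y down, z forward; pixel columns grow to the right and rows downward; lengths in mm; the calibration is good to about 2 mm. A picture is of the moment at which its call begins: read the wrist's pose just before it. camera_model takes no time and is no camera call; for the wrist camera it gives the pose at the moment of the call.
- finish_job(): hands the job in, once; it reports no verdict.
Trained networks look in the newest picture that a camera, given by its name, has taken for a name from the list of things; names that differ only in an ending like _2 or _b are one class to them, and where a whole thing is asked for, a point or a joint stands for the part that bears it (a point fixed in the world has none). Each returns a list of dicts, best first, with "conf" (0 to 1); they miss things now and then, are a little off and sometimes report something else, mostly with a low value. They report only what shows in the picture. A call takes as long as a camera call. They do not tell look-alikes from the thing itself.
- boxes_of(camera, query): "position" ([x, y, z] in mm, in the coordinates of the camera as it stood for that picture, good to about 4 mm: the middle of the surface that is visible of it).
The state is a dict: "time": time; "joint_positions": joint angles; "dq": joint speeds; "joint_torque": joint torques, N m; "eef_pos": TCP position; "eef_rot": TCP orientation; "contact_force": force on the tool from outside, world axes, zero at the start; "ft_torque": the same for the moment, N m; "gripper_width": finger opening in mm.
Only numpy, scipy, OpenCV 4.12 (cv2) and the standard library are available. Lean on these libraries where they do the work, as an engineer would, in place of code of your own. Each camera call takes 0.05 s, during which the arm holds its last target. There are 200 camera calls.

## Working session

There is one attempt and no reset: what is moved stays moved. The work goes in short steps, Python scripts to look and compute and a tool call to move; the robot and the scene stay as the last step left them, time stands still between calls to the robot, and variables do not carry over. Pictures are saved under pics/ and viewed, about 8 in all and at most 12, crops included, and the job is handed in when it is done.

Besides the shell and the picture viewer there is one more tool, called after ">>>" as a command line: name --argument value ..., lists and objects as JSON in quotes. play_rows: Moves the arm, as the interface text tells. Its arguments: {"type":"object","properties":{"rows":{"type":"array","items":{"type":"array","items":{"type":"array","items":{"type":"number"}}}},"squeeze":{"type":"number"}},"required":["rows"]}

```bash
mkdir -p pics
cat > h.py <<'E'
from workcell import *
import numpy as np, cv2
def save(cam,name,crop=None,scale=1):
    im=snapshot(cam)
    if crop: im=im[crop[1]:crop[3],crop[0]:crop[2]]
    im=cv2.resize(im,None,fx=scale,fy=scale,interpolation=cv2.INTER_CUBIC)
    cv2.imwrite('pics/'+name,im[:,:,::-1]); return im
def w(cam,p):
    m=camera_model(cam); return np.array(m['attitude'])@np.array(p)+np.array(m['origin'])
def px(cam,p):
    m=camera_model(cam); q=np.array(m['K'])@(np.array(m['attitude']).T@(np.array(p)-np.array(m['origin']))); return q[:2]/q[2]
def ray(cam,uv,z):
    m=camera_model(cam); d=np.array(m['attitude'])@np.linalg.inv(np.array(m['K']))@np.array([*uv,1.]); o=np.array(m['origin'])
    return o+d*(z-o[2])/d[2]
def find(cam,qs):
    for q in qs:
        for b in boxes_of(cam,q)[:4]:
            p=w(cam,b['position']); print(cam,q,round(b['conf'],2),p.round(0),px(cam,p).round(0))
E
python3 - <<'E'
from h import *
s=state(); print(s)
a=save('scene','s0.png'); b=save('top','t0.png')
find('top',['cap','gauge','tray','collar','spanner','driver','brush','jar','oil'])
find('scene',['cap','gauge','tray'])
for c in ['scene','top','wrist']: print(c,camera_model(c))
import workcell; print([x for x in dir(workcell) if not x.startswith('_')])
E
```

```text
{'time': 0.0, 'joint_positions': array([ 9.92898570e-01,  2.45780305e-01,  1.55899880e+00, -2.06021200e-05,
        1.33869833e+00, -1.74077306e-01]), 'dq': array([-9.67856948e-05,  8.53424027e-04, -5.78502417e-04, -1.87167178e-03,
       -3.45863593e-04, -4.47878866e-06]), 'joint_torque': array([ 1.21224159e-03, -4.15838778e+01, -3.14600766e+01,  6.85430481e-02,
        3.33220640e-02, -1.24191579e-04]), 'eef_pos': array([255.06208912, 597.21583248, 204.37514175]), 'eef_rot': array([[-9.19568236e-01,  3.92929043e-01, -1.01279792e-03],
       [ 3.92930229e-01,  9.19566913e-01, -1.58967428e-03],
       [ 3.06706262e-04, -1.85977289e-03, -9.99998224e-01]]), 'contact_force': array([ 0.101082  , -0.06681977, -0.23766794]), 'ft_torque': array([ 0.02595029,  0.03195805, -0.04080789]), 'gripper_width': 93.92972931446963}
top cap 0.56 [491. 288.  58.] [177. 215.]
top cap 0.55 [492. 153.  71.] [212. 215.]
top cap 0.29 [611. -45.  14.] [265. 187.]
top gauge 0.61 [611. -46.  14.] [266. 187.]
top tray 0.73 [ 456. -289.    8.] [328. 228.]
top collar 0.68 [427.  11.  14.] [250. 234.]
top spanner 0
[... 1116 characters left out ...]
-20.44801061, 1751.44772746]), 'attitude': array([[ 0.01562552, -0.9878164 ,  0.15483734],
       [-0.99983639, -0.01684768, -0.00658401],
       [ 0.00911245, -0.15470913, -0.98791804]])}
wrist {'K': array([[277.69373193,   0.        , 253.77569193],
       [  0.        , 277.69373193, 192.44462856],
       [  0.        ,   0.        ,   1.        ]]), 'origin': array([180.37352393, 629.21110139, 384.7634464 ]), 'attitude': array([[ 3.93223672e-01,  8.83429194e-01,  2.54809738e-01],
       [ 9.19442723e-01, -3.77964107e-01, -1.08481398e-01],
       [ 4.73301081e-04,  2.76940413e-01, -9.60886978e-01]])}
['Unreachable', 'boxes_of', 'camera_model', 'finish_job', 'pinch_z', 'snapshot', 'state']
```

Run:
```python
import cv2, numpy as np
from workcell import pinch_z
print(pinch_z)
s=cv2.imread('pics/s0.png'); t=cv2.imread('pics/t0.png')
a=cv2.resize(s[190:300,250:400],(800,587),interpolation=cv2.INTER_CUBIC)
cv2.imwrite('pics/c1.png',a)
b=cv2.resize(t[130:290,110:400],(800,441),interpolation=cv2.INTER_CUBIC); cv2.imwrite('pics/c2.png',b)
```

```text
-18.8
```

View pics/s0.png

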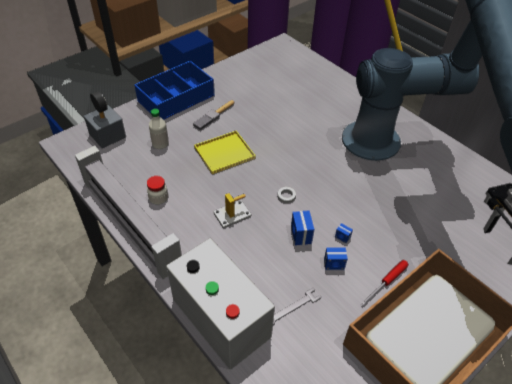

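View pics/c1.png

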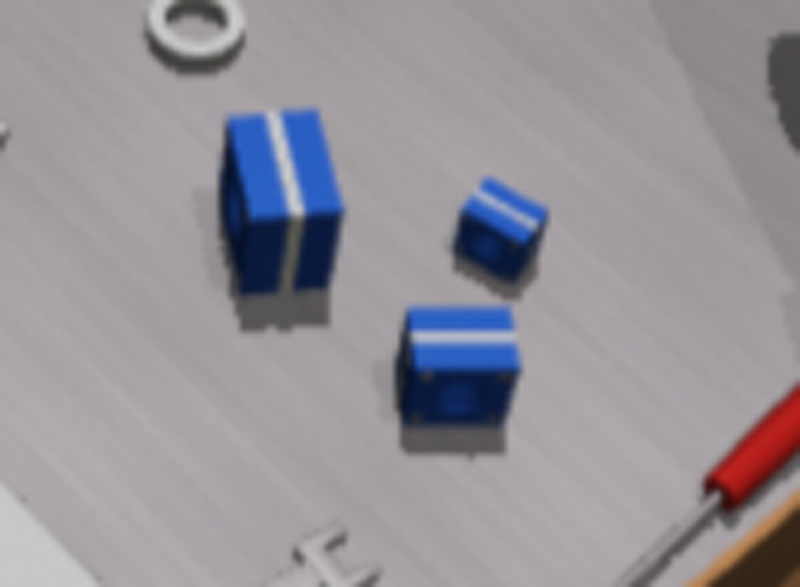

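View pics/c2.png

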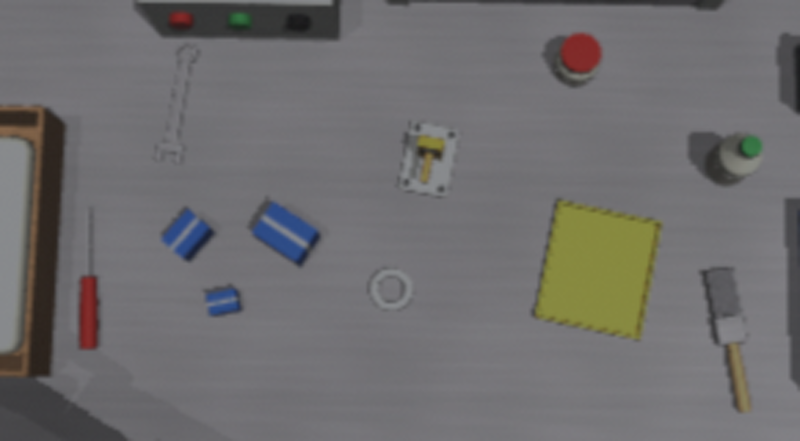

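Three blue caps show in the scene picture: large at (302,228), small at (344,232) and middle at (336,258). The middle one is the one I want. A round recess shows on its face towards +x+y, which I'll check close up. The gauge is at (231,212), the tray at (223,152) and the collar at (286,194).

```bash
cat >> h.py <<'E'
from scipy.spatial.transform import Rotation as Ro
def down(yaw):
    x=np.array([np.cos(yaw),np.sin(yaw),0]); z=np.array([0,0,-1.]); return np.c_[x,np.cross(z,x),z]
def plan(p,R,jaw,dmax=45,amax=.145,n=40):
    s=state(); P=np.array(s['eef_pos']); Q=np.array(s['eef_rot']); p=np.array(p,float); rows=[]
    for i in range(n):
        d=p-P; a=Ro.from_matrix(Q.T@R).as_rotvec()
        k=max(np.linalg.norm(d)/dmax,np.linalg.norm(a)/amax)
        if np.linalg.norm(d)<.3 and np.linalg.norm(a)<.002: break
        f=1/max(1,np.ceil(k-1e-6)); 
        t=Q.T@d*f/1000; a=a*f
        rows.append([jaw]+[round(float(v),4) for v in t]+[round(float(v),3) for v in a])
        P=P+Q@t*1000; Q=Q@Ro.from_rotvec(a).as_matrix()
    print(len(rows))
    for i in range(0,len(rows),10): print(str([rows[i:i+10]]).replace(' ',''))
def st():
    s=state(); print(round(s['time'],2),s['eef_pos'].round(1),s['eef_rot'].round(3).tolist(),'F',s['contact_force'].round(1),'w',round(s['gripper_width'],1),'q',s['joint_positions'].round(4).tolist())
    open('log.txt','a').write(repr((s['joint_positions'].tolist(),s['eef_pos'].tolist(),s['eef_rot'].tolist()))+'\n')
E
python3 - <<'E'
from h import *
st(); plan([485,280,200],down(.743),0)
E
```

```text
0.7 [255.4 597.7 205.4] [[-0.92, 0.393, 0.0], [0.393, 0.92, -0.0], [-0.0, -0.0, -1.0]] F [ 0.1  0.5 -0.1] w 94.0 q [0.9929, 0.2451, 1.5578, -0.0, 1.3387, -0.1741]
14
[[[0,-0.024,-0.0144,0.0004,0.0,0.0,0.142],[0,-0.0258,-0.0109,0.0004,0.0,0.0,0.142],[0,-0.0271,-0.0071,0.0004,0.0,0.0,0.142],[0,-0.0278,-0.0032,0.0004,0.0,0.0,0.142],[0,-0.028,0.0008,0.0004,0.0,0.0,0.142],[0,-0.0276,0.0048,0.0004,0.0,0.0,0.142],[0,-0.0266,0.0086,0.0004,0.0,0.0,0.142],[0,-0.0251,0.0123,0.0004,0.0,0.0,0.142],[0,-0.0231,0.0158,0.0004,0.0,0.0,0.142],[0,-0.0207,0.0189,0.0004,0.0,0.0,0.142]]]
[[[0,-0.0178,0.0216,0.0004,0.0,0.0,0.142],[0,-0.0145,0.0239,0.0004,0.0,0.0,0.142],[0,-0.011,0.0258,0.0004,0.0,0.0,0.142],[0,-0.0072,0.0271,0.0004,0.0,0.0,0.142]]]
```

>>> play_rows --rows '[[[0, -0.024, -0.0144, 0, 0, 0, 0.142], [0, -0.026, -0.011, 0, 0, 0, 0.142], [0, -0.027, -0.007, 0, 0, 0, 0.142], [0, -0.028, -0.003, 0, 0, 0, 0.142], [0, -0.028, 0.001, 0, 0, 0, 0.142], [0, -0.028, 0.005, 0, 0, 0, 0.142], [0, -0.027, 0.009, 0, 0, 0, 0.142], [0, -0.025, 0.012, 0, 0, 0, 0.142], [0, -0.023, 0.016, 0, 0, 0, 0.142], [0, -0.021, 0.019, 0, 0, 0, 0.142]]]'

```text
time: 1.7
eef_pos: [419.7, 360.9, 206.2]
eef_rot: [[0.3, 0.954, 0.002], [0.954, -0.3, 0.002], [0.003, 0.001, -1.0]]
contact_force: [0.1, 0.4, -0.1]
gripper_width: 94.4
```

>>> play_rows --rows '[[[0, -0.018, 0.022, 0, 0, 0, 0.142], [0, -0.0145, 0.024, 0, 0, 0, 0.142], [0, -0.011, 0.026, 0, 0, 0, 0.142], [0, -0.007, 0.027, 0, 0, 0, 0.142], [0, 0, 0, 0, 0, 0, 0], [0, 0, 0, 0, 0, 0, 0]]]'

```text
time: 2.3
eef_pos: [484.6, 260.0, 207.2]
eef_rot: [[0.784, 0.621, 0.004], [0.621, -0.784, 0.003], [0.005, 0.0, -1.0]]
contact_force: [-1.0, 0.1, -0.1]
gripper_width: 94.4
```

Run:
```python
from h import *
st(); save('wrist','w1.png',scale=1.5); find('wrist',['cap'])
```

```text
2.3 [484.6 260.  207.2] [[0.784, 0.621, 0.004], [0.621, -0.784, 0.003], [0.005, 0.0, -1.0]] F [-1.   0.1 -0.1] w 94.4 q [0.2853, 0.0061, 1.8169, 0.0018, 1.3139, 1.1861]
wrist cap 0.94 [412. 244.  38.] [231. 226.]
wrist cap 0.92 [506. 175.  73.] [321. 214.]
wrist cap 0.85 [499. 295.  57.] [239. 154.]
```

View pics/w1.png

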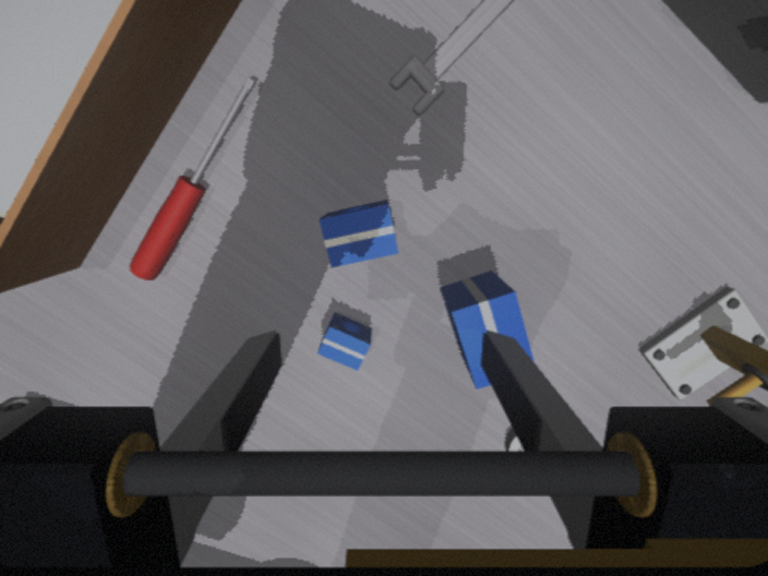

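The wrist view shows the middle cap at (358,233), the small one at (345,340) and the large one at (488,325). The middle cap's +x+y face is visible but dark, so I'll crop it.

Run:
```python
from h import *
im=cv2.imread('pics/w1.png'); 
c=snapshot('wrist')[120:190,200:280,::-1].astype(float)
c=np.clip(255*(c/255)**.6,0,255).astype(np.uint8)
cv2.imwrite('pics/c3.png',cv2.resize(c,None,fx=8,fy=8,interpolation=cv2.INTER_CUBIC))
```

```text
(no output)
```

View pics/c3.png

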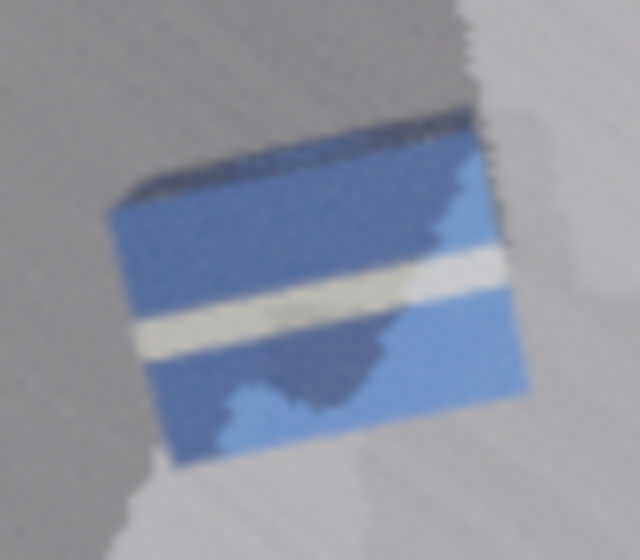

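The crop shows the middle cap's top face with corners at (112,210), (478,128), (528,393) and (175,465). The +x face is too grazing to judge.

Run:
```python
from h import *
c=np.array([(112,210),(478,128),(528,393),(175,465)])/8+[200,120]-.4
P=np.array([ray('wrist',u,56) for u in c]); print(P.round(1))
print([round(float(np.linalg.norm(P[i]-P[(i+1)%4])),1) for i in range(4)])
ctr=P.mean(0); d=P[1]-P[0]+P[2]-P[3]; yw=np.arctan2(d[1],d[0]); e=P[0]-P[3]+P[1]-P[2]
print(ctr, 'ydir',yw,'xdir',np.arctan2(e[1],e[0]))
yaw=(yw+np.pi/2+np.arctan2(e[1],e[0]))/2
print(yaw); plan([ctr[0],ctr[1],90],down(yaw),0);
```

```text
[[488.  324.9  56. ]
 [530.9 290.   56. ]
 [504.9 259.5  56. ]
 [462.8 294.6  56. ]]
[55.3, 40.1, 54.9, 39.4]
[496.68092739 292.25562341  56.        ] ydir -0.6892143954593235 xdir 0.8713754260457207
0.8764786786906469
3
[[[0,0.0096,-0.0056,0.0391,0.0,-0.002,-0.068],[0,0.01,-0.0049,0.0391,0.0,-0.002,-0.068],[0,0.0104,-0.0042,0.0391,0.0,-0.002,-0.068]]]
```

>>> play_rows --rows '[[[0, 0.0095, -0.0055, 0.025, 0, -0.002, -0.068], [0, 0.01, -0.005, 0.03, 0, -0.002, -0.068], [0, 0.01, -0.004, 0.03, 0, 0, -0.068], [0, 0, 0, 0, 0, 0, 0], [0, 0, 0, 0, 0, 0, 0]]]'

```text
time: 2.95
eef_pos: [495.5, 297.4, 122.6]
eef_rot: [[0.628, 0.778, 0.005], [0.778, -0.628, 0.002], [0.005, 0.003, -1.0]]
contact_force: [-0.0, -0.4, 1.2]
gripper_width: 93.9
```

Run:
```python
from h import *
st(); plan([496.7,292.3,11],down(.876),0,dmax=30)
```

```text
2.95 [495.5 297.4 122.6] [[0.628, 0.778, 0.005], [0.778, -0.628, 0.002], [0.005, 0.003, -1.0]] F [-0.  -0.4  1.2] w 93.9 q [0.3445, 0.1642, 1.8118, -0.0001, 1.16, 1.0232]
4
[[[0,-0.0009,0.0009,0.0279,0.001,-0.001,0.004],[0,-0.0009,0.001,0.0279,0.001,-0.001,0.004],[0,-0.0009,0.001,0.0279,0.001,-0.001,0.004],[0,-0.0008,0.001,0.0279,0.001,-0.001,0.004]]]
```

>>> play_rows --rows '[[[0, -0.002, 0.002, 0.027, 0.001, -0.002, 0.007], [0, -0.001, 0.001, 0.027, 0.001, -0.002, 0.005], [0, -0.0005, 0.0005, 0.027, 0.001, -0.001, 0.004], [0, 0, 0, 0.02, 0, 0, 0], [0, 0, 0, 0.004, 0, 0, 0], [0, 0, 0, 0, 0, 0, 0]]]'

```text
time: 3.55
eef_pos: [503.1, 295.7, 27.3]
eef_rot: [[0.642, 0.766, 0.018], [0.766, -0.642, 0.006], [0.016, 0.01, -1.0]]
contact_force: [-0.0, -0.3, -0.5]
gripper_width: 94.4
```

Run:
```python
from h import *
st(); plan([496.7,292.3,11],down(.876),0,dmax=30)
```

```text
3.55 [503.1 295.7  27.3] [[0.642, 0.766, 0.018], [0.766, -0.642, 0.006], [0.016, 0.01, -1.0]] F [-0.  -0.3 -0.5] w 94.4 q [0.3374, 0.3081, 1.8408, -0.0003, 0.9742, 1.0353]
1
[[[0,-0.007,-0.0029,0.0161,0.01,-0.016,-0.003]]]
```

>>> play_rows --rows '[[[0, -0.007, -0.003, 0.008, 0.01, -0.016, -0.003], [0, 0, 0, 0.006, 0, 0, 0], [0, 0, 0, 0, 0, 0, 0]]]'

```text
time: 3.85
eef_pos: [498.7, 293.2, 16.7]
eef_rot: [[0.64, 0.768, 0.005], [0.768, -0.64, 0.002], [0.004, 0.003, -1.0]]
contact_force: [-0.0, 1.0, -0.6]
gripper_width: 94.2
```

Run:
```python
from h import *
st(); plan([496.7,292.3,11],down(.876),0,dmax=30)
```

```text
3.85 [498.7 293.2  16.7] [[0.64, 0.768, 0.005], [0.768, -0.64, 0.002], [0.004, 0.003, -1.0]] F [-0.   1.  -0.6] w 94.2 q [0.3355, 0.3226, 1.8461, 0.0002, 0.9677, 1.03]
1
[[[0,-0.0019,-0.001,0.0057,0.003,-0.004,0.0]]]
```

>>> play_rows --rows '[[[0, -0.002, -0.001, 0.006, 0.003, -0.004, 0], [0, 0, 0, 0, 0, 0, 0], [1, 0, 0, 0, 0, 0, 0], [1, 0, 0, 0, 0, 0, 0], [1, 0, 0, 0, 0, 0, 0], [1, 0, 0, 0, 0, 0, 0], [1, 0, 0, 0, 0, 0, 0], [1, 0, 0, 0, 0, 0, 0], [1, 0, 0, 0, 0, 0, 0]]]' --squeeze 30

```text
time: 4.75
eef_pos: [497.4, 292.6, 11.4]
eef_rot: [[0.64, 0.768, 0.002], [0.768, -0.64, 0.001], [0.002, 0.0, -1.0]]
contact_force: [-0.5, 0.6, -1.5]
gripper_width: 55.8
```

>>> play_rows --rows '[[[1, 0, 0, -0.02, 0, 0, 0], [1, 0, 0, -0.03, 0, 0, 0], [1, 0, 0, -0.04, 0, 0, 0], [1, 0, 0, -0.04, 0, 0, 0], [1, 0, 0, 0, 0, 0, 0], [1, 0, 0, 0, 0, 0, 0]]]'

```text
time: 5.35
eef_pos: [494.2, 291.3, 142.0]
eef_rot: [[0.64, 0.768, -0.007], [0.768, -0.64, -0.002], [-0.005, -0.004, -1.0]]
contact_force: [-0.4, 0.0, -2.3]
gripper_width: 55.6
```

Run:
```python
from h import *
st(); im=save('wrist','w2.png',crop=(150,130,350,330),scale=2.5)
s=save('scene','s1.png')
find('wrist',['cap']); find('scene',['cap'])
```

```text
5.35 [494.2 291.3 142. ] [[0.64, 0.768, -0.007], [0.768, -0.64, -0.002], [-0.005, -0.004, -1.0]] F [-0.4  0.  -2.3] w 55.6 q [0.3346, 0.1383, 1.8021, 0.0008, 1.2078, 1.0293]
wrist cap 0.97 [520. 177.  52.] [341. 257.]
wrist cap 0.57 [498. 293. 183.] [257. 256.]
scene cap 0.71 [514. 167.  69.] [302. 226.]
```

View pics/w2.png

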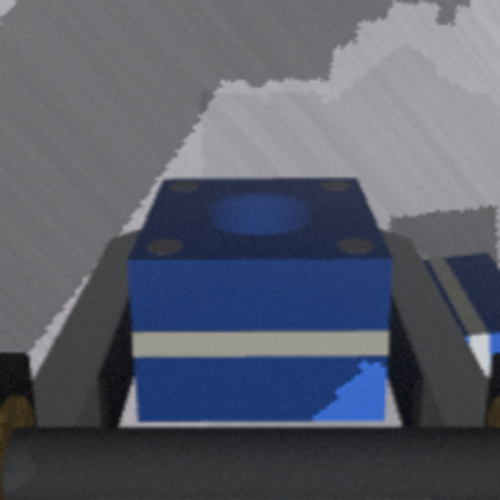

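Held: 55.6 mm opening, and the other caps are untouched. The crop shows a round patch on the +x face at (260,213), shaded like a lit bore wall. Next I'll estimate the pin pose from the top picture.

Run:
```python
from h import *
t=cv2.imread('pics/t0.png')
f=lambda x,y:(x/800*290+110-.3,y/441*160+130-.3)
tip=ray('top',f(425,182),70); root=ray('top',f(429,155),70); post=ray('top',f(431,143),90)
b=[ray('top',f(*q),12) for q in [(415,122),(460,128),(446,196),(398,190)]]
print(tip,root,post); b=np.array(b); print(b.round(0), b.mean(0)); d=b[0]+b[1]-b[2]-b[3]; print('yaw',np.arctan2(d[1],d[0]))
yaw=np.arctan2(d[1],d[0]); tp=tip-80*np.array([np.cos(yaw),np.sin(yaw),0]); tp[2]=140
print(tp); plan(tp,down(yaw),1)
```

```text
[568.12812092 -38.3688494   70.        ] [605.90467403 -43.30423933  70.        ] [618.7442394  -45.51301296  90.        ]
[[665. -23.  12.]
 [657. -88.  12.]
 [558. -69.  12.]
 [566.  -1.  12.]] [611.47868695 -45.28106086  12.        ]
yaw -0.20576881410248304
[489.81578573 -22.02326415 140.        ]
8
[[[1,-0.0304,0.0247,0.0002,-0.0,0.001,0.135],[1,-0.0268,0.0286,0.0001,-0.0,0.001,0.135],[1,-0.0227,0.0319,0.0001,-0.0,0.001,0.135],[1,-0.0182,0.0347,0.0001,-0.0,0.001,0.135],[1,-0.0133,0.0368,0.0001,-0.0,0.001,0.135],[1,-0.0082,0.0383,0.0001,-0.0,0.001,0.135],[1,-0.003,0.039,0.0001,-0.0,0.001,0.135],[1,0.0023,0.0391,0.0001,-0.0,0.001,0.135]]]
```

>>> play_rows --rows '[[[1, -0.03, 0.025, 0, 0, 0.001, 0.135], [1, -0.027, 0.029, 0, 0, 0.001, 0.135], [1, -0.023, 0.032, 0, 0, 0.001, 0.135], [1, -0.018, 0.035, 0, 0, 0.001, 0.135], [1, -0.013, 0.037, 0, 0, 0.001, 0.135], [1, -0.008, 0.038, 0, 0, 0.001, 0.135], [1, -0.003, 0.039, 0, 0, 0.001, 0.135], [1, 0.002, 0.035, 0, 0, 0.001, 0.13], [1, 0, 0, 0, 0, 0, 0], [1, 0, 0, 0, 0, 0, 0]]]'

```text
time: 6.55
eef_pos: [476.9, -28.7, 126.1]
eef_rot: [[0.971, -0.239, -0.027], [-0.239, -0.971, 0.002], [-0.026, 0.004, -1.0]]
contact_force: [-0.5, 0.4, -0.8]
gripper_width: 55.8
```

Run:
```python
from h import *
st(); im=save('wrist','w3.png',scale=1.5); save('scene','s2.png')
find('wrist',['gauge','cap'])
```

```text
6.55 [476.9 -28.7 126.1] [[0.971, -0.239, -0.027], [-0.239, -0.971, 0.002], [-0.026, 0.004, -1.0]] F [-0.5  0.4 -0.8] w 55.8 q [-0.2944, -0.0567, 2.0357, -0.0063, 1.1886, 1.5199]
wrist gauge 0.55 [613. -41.  15.] [232.  49.]
wrist cap 0.82 [487. -30. 171.] [254. 251.]
wrist cap 0.78 [504. 149.  74.] [ 55. 223.]
wrist cap 0.65 [416. 225.  21.] [ 60. 284.]
```

View pics/w3.png

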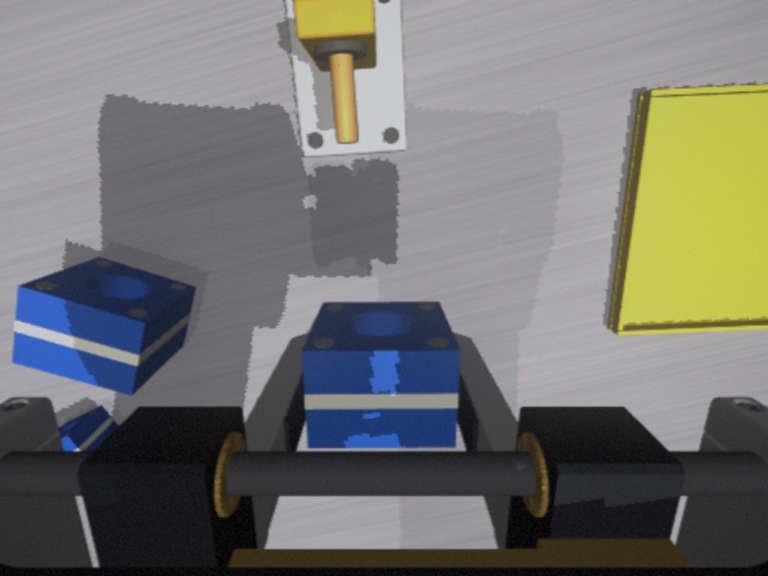

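The wrist view shows the pin from its root at (342,54) to its tip at (347,142). The cap sits square in the gripper, and the tray is on the right.

Run:
```python
from h import *
g=lambda x,y:(x/1.5-.2,y/1.5-.2)
tip=ray('wrist',g(347,142),70); root=ray('wrist',g(342.5,56),70)
b=np.array([ray('wrist',g(*q),12) for q in [(303,156),(407,149)]]); e=b[1]-b[0]; yb=np.arctan2(e[1],e[0])+np.pi/2
d=root-tip; yaw=np.arctan2(d[1],d[0]); print(tip,root,np.linalg.norm(d),yaw,yb, np.linalg.norm(e))
# plates and cap seen
print('cap top corners', [ray('wrist',g(*q),126-11+56).round(1) for q in [(304,349),(459,348),(456,447),(307,447)]])
yaw=-0.2
x=np.array([np.cos(yaw),np.sin(yaw),0])
p=tip-45*x; p[2]=70-17; print(p); plan(p,down(yaw),1)
```

```text
[571.78227113 -32.44594647  70.        ] [611.55896575 -40.82715663  70.        ] 40.650093711685635 -0.20766880690767614 -0.17458384803490135 69.5197391058498
cap top corners [array([504.2,  -6.3, 171. ]), array([491.6, -59.3, 171. ]), array([451. , -50.7, 171. ]), array([464.6,   4.5, 171. ])]
[527.67927513 -23.50582658  53.        ]
2
[[[1,0.0248,-0.008,0.0363,0.002,0.012,-0.019],[1,0.0245,-0.0075,0.0367,0.002,0.012,-0.019]]]
```

>>> play_rows --rows '[[[1, 0.023, -0.008, 0.02, 0.002, 0.01, -0.019], [1, 0.02, -0.007, 0.025, 0.002, 0.008, -0.019], [1, 0, 0, 0.018, 0, 0, 0], [1, 0, 0, 0, 0, 0, 0], [1, 0, 0, 0, 0, 0, 0]]]'

```text
time: 7.25
eef_pos: [525.4, -17.3, 62.7]
eef_rot: [[0.982, -0.187, -0.002], [-0.187, -0.982, 0.001], [-0.002, -0.0, -1.0]]
contact_force: [0.3, -0.1, -1.3]
gripper_width: 55.6
```

Run:
```python
from h import *
st(); tip=np.array([571.8,-32.4,70]); yaw=-0.2
x=np.array([np.cos(yaw),np.sin(yaw),0])
s=state(); c=s['eef_pos']-17*s['eef_rot'][:,2]; R=down(yaw); R[:,1:]*=-1
print('cap in pin',R.T@(c-tip))
p=tip-35*x; p[2]=53; plan(p,down(yaw),1)
```

```text
7.25 [525.4 -17.3  62.7] [[0.982, -0.187, -0.002], [-0.187, -0.982, 0.001], [-0.002, -0.0, -1.0]] F [ 0.3 -0.1 -1.3] w 55.6 q [-0.2488, 0.1391, 1.9657, -0.0, 1.039, 1.5099]
cap in pin [-48.4342202    5.56402015   9.72025534]
1
[[[1,0.0134,0.0057,0.0097,-0.0,0.002,0.012]]]
```

>>> play_rows --rows '[[[1, 0.012, 0.006, 0.01, 0, 0.002, 0.012], [1, 0, 0, 0, 0, 0, 0], [1, 0, 0, 0, 0, 0, 0]]]'

```text
time: 7.55
eef_pos: [537.3, -24.4, 55.6]
eef_rot: [[0.981, -0.196, 0.003], [-0.196, -0.981, -0.001], [0.003, -0.0, -1.0]]
contact_force: [-0.2, 0.5, -0.2]
gripper_width: 55.8
```

```bash
cat >> h.py <<'E'
def pin(tip=np.array([571.8,-32.4,70]),yaw=-.2):
    s=state(); c=s['eef_pos']-17*s['eef_rot'][:,2]; R=down(yaw); R[:,1:]*=-1
    print('cap in pin',(R.T@(c-tip)).round(1),'F in pin',(R.T@s['contact_force']).round(1),'yaw err',round(np.arctan2(s['eef_rot'][1,0],s['eef_rot'][0,0])-yaw,3))
E
python3 - <<'E'
from h import *
st(); pin(); save('wrist','w4.png',crop=(130,60,380,290),scale=2.5)
E
```

```text
7.55 [537.3 -24.4  55.6] [[0.981, -0.196, 0.003], [-0.196, -0.981, -0.001], [0.003, -0.0, -1.0]] F [-0.2  0.5 -0.2] w 55.8 q [-0.2564, 0.1741, 1.9412, 0.0003, 1.0229, 1.5115]
cap in pin [-35.5   1.    2.6] F in pin [-0.3  0.4 -0.2] yaw err 0.003
```

View pics/w4.png

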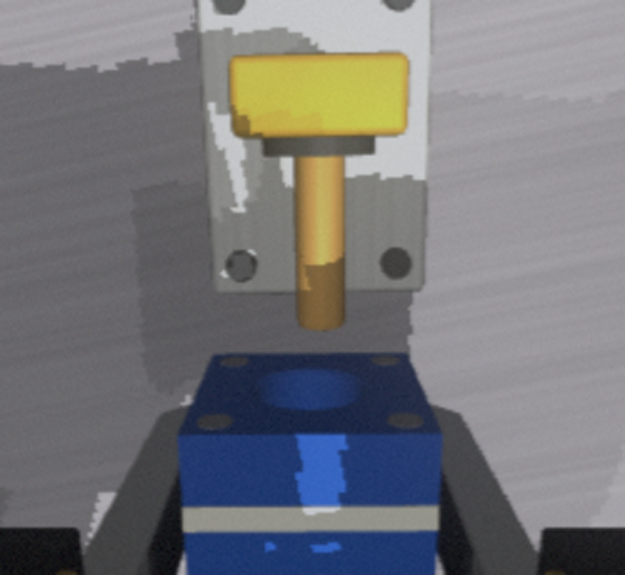

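The pin at column 320 is parallel to the approach and about 2.5 mm to the right of the bore centre at column 309. I'll nudge across and advance.

>>> play_rows --rows '[[[1, 0.005, 0.0025, 0.002, 0, 0, 0], [1, 0.006, 0, 0, 0, 0, 0], [1, 0.006, 0, 0, 0, 0, 0], [1, 0.004, 0, 0, 0, 0, 0], [1, 0, 0, 0, 0, 0, 0]]]'

```text
time: 8.1
eef_pos: [559.9, -31.4, 55.9]
eef_rot: [[0.981, -0.195, 0.007], [-0.195, -0.981, -0.002], [0.007, 0.0, -1.0]]
contact_force: [-0.5, -0.5, -0.7]
gripper_width: 55.9
```

Run:
```python
from h import *
st(); pin()
```

```text
8.1 [559.9 -31.4  55.9] [[0.981, -0.195, 0.007], [-0.195, -0.981, -0.002], [0.007, 0.0, -1.0]] F [-0.5 -0.5 -0.7] w 55.9 q [-0.2583, 0.2208, 1.8854, 0.0004, 1.0283, 1.509]
cap in pin [-12.   -1.4   2.9] F in pin [-0.4 -0.6 -0.7] yaw err 0.003
```

At -12 there is no force, so the pin is already inside. Going deeper.

>>> play_rows --rows '[[[1, 0.005, -0.001, 0.002, 0, -0.006, 0], [1, 0.005, 0, 0, 0, 0, 0], [1, 0.002, 0, 0, 0, 0, 0], [1, 0, 0, 0, 0, 0, 0], [1, 0, 0, 0, 0, 0, 0], [1, 0, 0, 0, 0, 0, 0]]]'

```text
time: 8.7
eef_pos: [572.7, -32.7, 53.3]
eef_rot: [[0.981, -0.195, -0.001], [-0.195, -0.981, 0.0], [-0.001, 0.0, -1.0]]
contact_force: [0.2, -0.2, -1.2]
gripper_width: 56.3
```

Run:
```python
from h import *
st(); pin()
```

```text
8.7 [572.7 -32.7  53.3] [[0.981, -0.195, -0.001], [-0.195, -0.981, 0.0], [-0.001, 0.0, -1.0]] F [ 0.2 -0.2 -1.2] w 56.3 q [-0.2546, 0.2567, 1.8476, -0.0001, 1.038, 1.5128]
cap in pin [ 1.  -0.2  0.3] F in pin [ 0.2 -0.2 -1.2] yaw err 0.003
```

>>> play_rows --rows '[[[1, 0.0025, 0, 0, 0, 0, 0], [1, 0.0015, 0, 0, 0, 0, 0], [1, 0, 0, 0, 0, 0, 0], [1, 0, 0, 0, 0, 0, 0]]]'

```text
time: 9.1
eef_pos: [575.4, -33.2, 52.9]
eef_rot: [[0.981, -0.195, -0.004], [-0.195, -0.981, 0.001], [-0.004, 0.0, -1.0]]
contact_force: [-0.7, 0.3, -0.9]
gripper_width: 55.9
```

Run:
```python
from h import *
st(); pin()
```

```text
9.1 [575.4 -33.2  52.9] [[0.981, -0.195, -0.004], [-0.195, -0.981, 0.001], [-0.004, 0.0, -1.0]] F [-0.7  0.3 -0.9] w 55.9 q [-0.2541, 0.2649, 1.8381, -0.0004, 1.0427, 1.5132]
cap in pin [ 3.8 -0.1 -0.1] F in pin [-0.8  0.2 -0.9] yaw err 0.004
```

The pin is in about 22 to 24 mm with no contact force. Backing out.

>>> play_rows --rows '[[[1, -0.005, 0, 0, 0, 0.004, 0], [1, -0.012, 0, 0, 0, 0, 0], [1, -0.015, 0, 0, 0, 0, 0], [1, -0.015, 0, 0, 0, 0, 0], [1, -0.015, 0, -0.005, 0, 0, 0], [1, 0, 0, -0.03, 0, 0, 0], [1, 0, 0, -0.04, 0, 0, 0], [1, 0, 0, -0.045, 0, 0, 0], [1, 0, 0, -0.045, 0, 0, 0], [1, 0, 0, 0, 0, 0, 0]]]'

```text
time: 10.1
eef_pos: [504.1, -18.5, 220.7]
eef_rot: [[0.981, -0.195, -0.002], [-0.195, -0.981, 0.001], [-0.002, -0.001, -1.0]]
contact_force: [0.9, 0.8, -0.7]
gripper_width: 56.1
```

Run:
```python
from h import *
st(); plan([456,-200,250],down(-1.3),1)
find('wrist',['cap']) if 0 else None
```

```text
10.1 [504.1 -18.5 220.7] [[0.981, -0.195, -0.002], [-0.195, -0.981, 0.001], [-0.002, -0.001, -1.0]] F [ 0.9  0.8 -0.7] w 56.1 q [-0.2619, -0.1143, 1.9072, 0.0004, 1.351, 1.505]
8
[[[1,-0.0015,0.0234,-0.0037,0.0,0.0,0.138],[1,0.0017,0.0234,-0.0037,0.0,0.0,0.138],[1,0.005,0.0229,-0.0037,0.0,0.0,0.138],[1,0.0081,0.022,-0.0037,0.0,0.0,0.138],[1,0.011,0.0207,-0.0037,0.0,0.0,0.138],[1,0.0138,0.019,-0.0037,0.0,0.0,0.138],[1,0.0163,0.0169,-0.0037,0.0,0.0,0.138],[1,0.0184,0.0145,-0.0037,0.0,0.0,0.138]]]
```

>>> play_rows --rows '[[[1, 0, 0, -0.03, 0, 0.14, 0], [1, 0, 0, -0.03, 0, 0.14, 0], [1, 0, 0, -0.02, 0, 0.14, 0], [1, 0, 0, 0, 0, 0, 0]]]'

```text
time: 10.5
eef_pos: [492.6, -16.2, 296.3]
eef_rot: [[0.895, -0.195, 0.402], [-0.178, -0.981, -0.079], [0.41, -0.001, -0.912]]
contact_force: [0.2, 0.5, -0.9]
gripper_width: 56.2
```

```bash
python3 -c "
from h import *
st()"
```

```text
10.5 [492.6 -16.2 296.3] [[0.895, -0.195, 0.402], [-0.178, -0.981, -0.079], [0.41, -0.001, -0.912]] F [ 0.2  0.5 -0.9] w 56.2 q [-0.2849, -0.5036, 2.1154, 0.0413, 1.1096, 1.4718]
```

>>> play_rows --rows '[[[1, 0, 0, 0, 0.14, 0, 0], [1, 0, 0, 0, 0.14, 0, 0], [1, 0, 0, 0, 0.14, 0, 0], [1, 0, 0, 0, 0, 0, 0]]]'

```text
time: 10.9
eef_pos: [490.1, -12.5, 292.2]
eef_rot: [[0.897, -0.003, 0.441], [-0.174, -0.922, 0.346], [0.406, -0.387, -0.828]]
contact_force: [-0.4, -0.5, -0.6]
gripper_width: 55.7
```

```bash
cat > fit.py <<'E'
import numpy as np
from scipy.optimize import least_squares
from scipy.spatial.transform import Rotation as Ro
R=lambda ax,a: Ro.from_euler(ax,a).as_matrix()
def fk(q,p):
    h,a1,d,L1,e,L2,wx,wy,L3=p[:9]; s4,s6=p[9:11]; R0=p[11]
    A=R('z',q[0]); P=A@np.array([a1,d,h])
    B=A@R('y',q[1]); P=P+B@np.array([0,0,L1])
    C=B@R('y',q[2]); P=P+C@np.array([e,0,L2])
    D=C@R('z',s4*q[3]); 
    E=D@R('y',q[4]); F=E@R('z',s6*q[5])
    P=P+E@np.array([wx,wy,L3]); return P,F@R0
def load(): return [eval(l) for l in open('log.txt')]
def fit():
    best=None; D=load()
    for s4 in (1,-1):
      for s6 in (1,-1):
        q0,_,r0=D[0]
        R0=np.eye(3); R0=fk(q0,[0]*9+[s4,s6,np.eye(3)])[1].T@np.array(r0)
        f=lambda v: np.concatenate([np.r_[fk(q,list(v)+[s4,s6,R0])[0]-p, 300*(fk(q,list(v)+[s4,s6,R0])[1]-np.array(r)).ravel()*.1] for q,p,r in D]+[.001*(v-v0)])
        v0=np.array([250,0,-100,400,0,400,0,0,250.])
        o=least_squares(f,v0); 
        if best is None or o.cost<best[0]: best=(o.cost,list(o.x)+[s4,s6,R0])
    return best
if __name__=='__main__':
    c,p=fit(); print(c,np.round(p[:11],1)); print(p[11].round(3))
    for q,pp,r in load()[-3:]:
        a,b=fk(q,p); print((a-pp).round(1),np.abs(b-r).max().round(4))
E
python3 - <<'E'
from h import *
st()
E
python3 fit.py
```

```text
10.9 [490.1 -12.5 292.2] [[0.897, -0.003, 0.441], [-0.174, -0.922, 0.346], [0.406, -0.387, -0.828]] F [-0.4 -0.5 -0.6] w 55.7 q [-0.5891, -0.4801, 2.1495, 0.5841, 1.3129, 0.9716]
0.0399602775946765 [273.5   0.  112.6 419.8  66.2 568.8  -0.    0.  280.    1.    1. ]
[[ 0. -1. -0.]
 [ 1.  0.  0.]
 [-0. -0.  1.]]
[-0.  0. -0.] 0.0
[-0.  0. -0.] 0.0
[-0. -0.  0.] 0.0
```

The kinematic fit is exact. Now searching for the final pose: tool horizontal, tool x up, over the tray.

```bash
cat > ik.py <<'E'
from fit import *
lo=np.array([-3.13,-1.02,.13,-.95,.21,-2.74]); hi=np.array([3.13,2.26,2.54,4.09,2.88,2.74])
c,P=fit()
def ik(pos,Rt,q0):
    f=lambda q:(lambda a:np.r_[(a[0]-pos)/100,(a[1]-Rt).ravel()])(fk(q,P))
    o=least_squares(f,np.clip(q0,lo+.02,hi-.02),bounds=(lo,hi)); return o.cost,o.x
def elbow(q):
    A=R('z',q[0]); e=A@np.array([P[1],P[2],P[0]]); B=A@R('y',q[1]); E=e+B@np.array([0,0,P[3]]); C=B@R('y',q[2]); return E,E+C@np.array([P[4],0,P[5]])
E
python3 - <<'E'
from ik import *
q=np.array(load()[-1][0]); rng=np.random.default_rng(0)
for deg in range(-180,180,30):
    a=np.radians(deg); z=np.array([np.cos(a),np.sin(a),0]); x=np.array([0,0,1.]); Rt=np.c_[x,np.cross(z,x),z]
    pos=np.array([458,-288,165])+17*z; S=[]
    for k in range(12):
        c,s=ik(pos,Rt,q if k==0 else rng.uniform(lo,hi))
        if c<1e-8: S.append((np.abs(s-q).max(),s))
    if S:
        S.sort(key=lambda t:t[0]); s=S[0][1]; E,W=elbow(s)
        print(deg,s.round(2),'margin',np.minimum(s-lo,hi-s).min().round(2),'elbow',E.round(0),'wrist',W.round(0))
E
```

```text
-180 [-0.53  0.9   1.25 -0.81  2.38 -2.22] margin 0.14 elbow [342. -68. 533.] wrist [ 721. -288.  165.]
-60 [-0.53  0.18  2.42  3.73  1.11 -1.86] margin 0.12 elbow [122.  59. 686.] wrist [326. -60. 165.]
0 [-1.31  0.21  2.38  1.8   1.43 -1.03] margin 0.16 elbow [132. -55. 684.] wrist [ 195. -288.  165.]
30 [-1.31  0.42  2.07  1.36  1.73 -0.93] margin 0.47 elbow [ 154. -136.  657.] wrist [ 230. -420.  165.]
60 [-1.19  0.62  1.73  1.06  2.02 -0.91] margin 0.81 elbow [ 195. -186.  614.] wrist [ 326. -516.  165.]
90 [-1.04  0.8   1.44  0.77  2.32 -0.99] margin 0.56 elbow [ 250. -200.  567.] wrist [ 458. -551.  165.]
120 [-0.86  0.92  1.23  0.33  2.54 -1.29] margin 0.34 elbow [ 302. -180.  529.] wrist [ 590. -516.  165.]
150 [-0.69  0.96  1.16 -0.31  2.58 -1.84] margin 0.3 elbow [ 336. -131.  515.] wrist [ 686. -420.  165.]
```

```bash
cat > go.py <<'E'
from h import *
from ik import ik,lo,hi,elbow
import sys
a=np.radians(45); z=np.array([np.cos(a),np.sin(a),0]); x=np.array([0,0,1.]); Rt=np.c_[x,np.cross(z,x),z]
def final(h): return np.array([458,-288,h])+17*z
h=float(sys.argv[1]); st(); s=state(); P0=s['eef_pos']; R0=s['eef_rot']; q=s['joint_positions']
rv=Ro.from_matrix(R0.T@Rt).as_rotvec(); print('ang',np.linalg.norm(rv),'d',final(h)-P0)
for t in np.linspace(0.1,1,10):
    c,q2=ik(P0+t*(final(h)-P0),R0@Ro.from_rotvec(t*rv).as_matrix(),q); E,W=elbow(q2); print(round(float(t),1),'%.0e'%c,q2.round(2),'dq',np.abs(q2-q).max().round(2),'W',W.round(0)); q=q2
plan(final(h),Rt,1)
E
python3 go.py 260
```

```text
10.9 [490.1 -12.5 292.2] [[0.897, -0.003, 0.441], [-0.174, -0.922, 0.346], [0.406, -0.387, -0.828]] F [-0.4 -0.5 -0.6] w 55.7 q [-0.5891, -0.4801, 2.1495, 0.5841, 1.3129, 0.9716]
ang 1.2595533894414153 d [ -20.1178566  -263.43741859  -32.17921542]
0.1 4e-22 [-0.71 -0.5   2.2   0.7   1.32  0.76] dq 0.21 W [ 343. -144.  504.]
0.2 2e-22 [-0.82 -0.49  2.23  0.81  1.35  0.54] dq 0.21 W [ 323. -180.  482.]
0.3 1e-20 [-0.92 -0.45  2.25  0.91  1.4   0.33] dq 0.21 W [ 305. -216.  458.]
0.4 4e-21 [-1.01 -0.38  2.25  1.    1.45  0.13] dq 0.2 W [ 290. -253.  432.]
0.5 4e-23 [-1.09 -0.29  2.24  1.08  1.52 -0.05] dq 0.19 W [ 278. -290.  404.]
0.6 2e-25 [-1.15 -0.17  2.2   1.14  1.59 -0.23] dq 0.17 W [ 270. -327.  376.]
0.7 5e-27 [-1.19 -0.05  2.15  1.18  1.67 -0.38] dq 0.16 W [ 265. -364.  347.]
0.8 5e-26 [-1.23  0.08  2.09  1.21  1.75 -0.52] dq 0.14 W [ 264. -401.  318.]
0.9 2e-25 [-1.25  0.21  2.01  1.24  1.84 -0.64] dq 0.13 W [ 266. -438.  288.]
1.0 3e-25 [-1.26  0.33  1.93  1.26  1.93 -0.74] dq 0.12 W [ 272. -474.  260.]
9
[[[1,0.0016,0.0284,-0.0082,0.053,0.098,-0.084],[1,0.0001,0.028,-0.0096,0.053,0.098,-0.084],[1,-0.0012,0.0274,-0.0111,0.053,0.098,-0.084],[1,-0.0023,0.0266,-0.0127,0.053,0.098,-0.084],[1,-0.0032,0.0257,-0.0144,0.053,0.098,-0.084],[1,-0.0038,0.0246,-0.016,0.053,0.098,-0.084],[1,-0.0041,0.0233,-0.0177,0.053,0.098,-0.084],[1,-0.0042,0.022,-0.0193,0.053,0.098,-0.084],[1,-0.004,0.0206,-0.0208,0.053,0.098,-0.084]]]
```

>>> play_rows --rows '[[[1, 0.0015, 0.028, -0.008, 0.053, 0.098, -0.084], [1, 0, 0.028, -0.01, 0.053, 0.098, -0.084], [1, -0.001, 0.027, -0.011, 0.053, 0.098, -0.084], [1, -0.002, 0.027, -0.013, 0.053, 0.098, -0.084], [1, -0.003, 0.026, -0.014, 0.053, 0.098, -0.084], [1, -0.004, 0.025, -0.016, 0.053, 0.098, -0.084], [1, -0.004, 0.023, -0.018, 0.053, 0.098, -0.084], [1, -0.004, 0.022, -0.019, 0.053, 0.098, -0.084], [1, -0.004, 0.021, -0.021, 0.053, 0.098, -0.084], [1, 0, 0, 0, 0, 0, 0]]]'

```text
time: 11.9
eef_pos: [471.9, -270.4, 247.7]
eef_rot: [[0.03, 0.719, 0.694], [-0.006, -0.694, 0.72], [1.0, -0.026, -0.016]]
contact_force: [-0.2, 1.1, -1.9]
gripper_width: 55.8
```

```bash
python3 go.py 165 | grep -v dq
```

```text
11.9 [ 471.9 -270.4  247.7] [[0.03, 0.719, 0.694], [-0.006, -0.694, 0.72], [1.0, -0.026, -0.016]] F [-0.2  1.1 -1.9] w 55.8 q [-1.2463, 0.3461, 1.9222, 1.2359, 1.9207, -0.7352]
ang 0.03577066116961966 d [ -1.87200743  -5.5990292  -82.72699705]
2
[[[1,-0.0414,0.0023,-0.002,-0.009,0.008,-0.013],[1,-0.0414,0.0018,-0.0023,-0.009,0.008,-0.013]]]
```

>>> play_rows --rows '[[[1, -0.02, 0.002, -0.002, -0.009, 0.008, -0.013], [1, -0.025, 0.002, -0.002, -0.009, 0.008, -0.013], [1, -0.02, 0, 0, 0, 0, 0], [1, -0.005, 0, 0, 0, 0, 0], [1, 0, 0, 0, 0, 0, 0], [1, 0, 0, 0, 0, 0, 0]]]'

```text
time: 12.5
eef_pos: [473.7, -269.9, 170.9]
eef_rot: [[0.023, 0.717, 0.697], [-0.001, -0.697, 0.717], [1.0, -0.018, -0.015]]
contact_force: [-0.6, -0.4, -1.4]
gripper_width: 55.5
```

```bash
python3 go.py 165 | grep -v dq
python3 - <<'E'
from h import *
a=save('scene','a.png'); b=save('top','b.png')
find('scene',['cap','tray','collar','oil','jar','brush']); find('top',['cap','tray'])
c=px('scene',[458,-288,165]).astype(int); d=px('top',[458,-288,165]).astype(int)
f=lambda im,c:cv2.resize(im[max(0,c[1]-75):max(0,c[1]-75)+150,c[0]-75:c[0]+75],(390,390),interpolation=cv2.INTER_CUBIC)
cv2.imwrite('pics/fin.png',np.hstack([f(a,c),f(b,d)])[:,:,::-1])
E
```

```text
12.5 [ 473.7 -269.9  170.9] [[0.023, 0.717, 0.697], [-0.001, -0.697, 0.717], [1.0, -0.018, -0.015]] F [-0.6 -0.4 -1.4] w 55.5 q [-1.2438, 0.5034, 1.9023, 1.1984, 1.8695, -0.8777]
ang 0.02723772715552341 d [-3.68087411 -6.04992121 -5.89837745]
1
[[[1,-0.006,0.0017,-0.0068,-0.014,0.015,-0.017]]]
scene cap 0.81 [410. 240.  36.] [343. 230.]
scene cap 0.72 [512. 169.  73.] [303. 225.]
scene cap 0.59 [ 469. -269.  183.] [224. 115.]
scene tray 0.75 [ 461. -285.    1.] [224. 152.]
scene collar 0.7 [428.  11.  17.] [287. 193.]
scene oil 0.56 [ 624. -448.   81.] [157. 130.]
scene oil 0.32 [ 762. -234.   50.] [158. 190.]
scene jar 0.64 [ 765. -231.   53.] [157. 191.]
scene brush 0.52 [ 424. -455.   17.] [204. 120.]
top cap 0.66 [ 460. -281.  192.] [333. 222.]
top cap 0.52 [493. 152.  73.] [213. 214.]
top cap 0.46 [403. 243.  43.] [189. 239.]
top tray 0.56 [ 447. -265.    6.] [322. 230.]
top tray 0.51 [426.  13.  15.] [250. 234.]
top tray 0.19 [609. -42.   9.] [265. 188.]
```

View pics/fin.png

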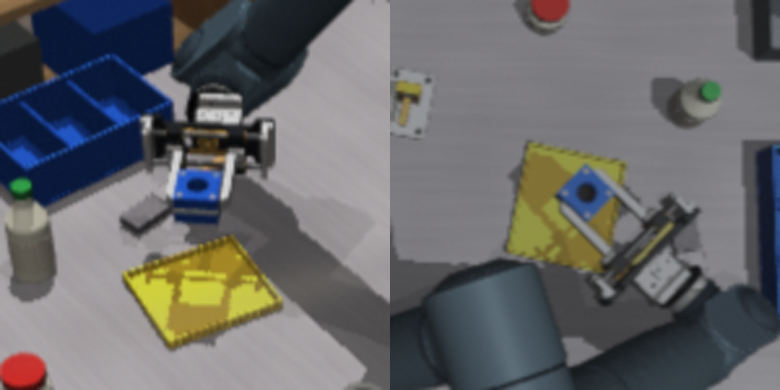

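The bore shows dark and faces up in both views, at (200,185) and (587,193). The cap is over the tray, clear of everything. I'll let it settle, then hand in.

>>> play_rows --rows '[[[1, -0.002, 0.002, -0.004, -0.01, 0.01, -0.01], [1, 0, 0, 0, 0, 0, 0], [1, 0, 0, 0, 0, 0, 0], [1, 0, 0, 0, 0, 0, 0], [1, 0, 0, 0, 0, 0, 0]]]'

```text
time: 13.5
eef_pos: [471.6, -275.5, 168.0]
eef_rot: [[0.007, 0.708, 0.706], [-0.003, -0.706, 0.708], [1.0, -0.007, -0.003]]
contact_force: [0.2, -0.5, -1.3]
gripper_width: 55.5
```

Run:
```python
from h import *
st(); s=state(); print('cap',s['eef_pos']-17*s['eef_rot'][:,2],'dq',np.abs(s['dq']).max())
print(finish_job())
```

```text
13.5 [ 471.6 -275.5  168. ] [[0.007, 0.708, 0.706], [-0.003, -0.706, 0.708], [1.0, -0.007, -0.003]] F [ 0.2 -0.5 -1.3] w 55.5 q [-1.2541, 0.5173, 1.8989, 1.2059, 1.8733, -0.8955]
cap [ 459.57168215 -287.53790838  168.03353692] dq 0.0021030824018222266
the job is handed in; nothing more can be done
None
```

The job is handed in, with the middle-sized cap held bore up over the drip tray. `finish_job` gives no verdict, so I can't confirm that it passed.

- **Pin test:** I tried the cap's visible recess first and it was the bore. The pin went in about 22–24 mm, with the cap centre at +1 to +4 mm in the pin_tip frame and no contact force. The depth comes from camera and arm measurements, because I did not push until the pin touched bottom. The worst-case error still leaves it deeper than 15 mm.
- **Final pose:**
  - The cap centre is at about (460, -288, 168) mm. That is a few mm from the tray's centre as first measured.
  - The tilt is under 0.01 rad, the arm is still, and the grip is set to 30 N at 55.5 mm opening.
  - The last scene and top pictures showed the bore up and the cap clear of everything.
- **Other things:** The arm did not go near the loose items. In the last detections the collar was where it started. The oil, jar and brush came out 25–45 mm from their first readings, but those came from the top camera and these from the scene camera. The scene readings were also lower-confidence. I did not re-measure the spanner and screwdriver.
- **Disagreement:** The last top-camera tray reading was (447, -265) mm, against (461, -285) from the scene camera. I put this down to the gripper hiding part of the tray. Either way the cap is within 50 mm.

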